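Register a bar in a drilling jig and hold the hold-down lever

ROBOT

A 6-joint arm with a two-finger parallel gripper is mounted at the origin on the work surface. World frame = base frame: x ahead of the robot, y to its left, z up, the work surface at z = 0. Lengths are in m, angles in degrees, forces in N, time in s.
With the tool pointing down it reaches from about 0.3 to 0.875 m from the base axis. Payload 6.4 kg.
Tool frame: the origin (TCP) lies midway between the tips of the shut fingers; the grasp point (between the pads) lies 19 mm behind it; z points along the fingers, y is the line along which they close (so a half turn about z gives the same grasp; the last joint's range is limited). The gripper opens to 85 mm and grips with 20 to 120 N. Pads are 22 mm wide; open, the fingers measure 114 mm over their backs; the gripper's body (76 mm by 85 mm) begins 54 mm behind the grasp point. The pads swing forward as they close: fully open they stand 13 mm farther back than shut.
Start: joints at [-79.143, 10.359, 92.074, -0, 77.567, -11.82], TCP at [0.222, -0.531, 0.231] pointing down, gripper open.
Joint ranges: [-171.53, 171.53], [-51.25, 118.39], [17.06, 147.69], [-65.23, 245.23], [0, 150.52], [-178.68, 178.68]. Speed limits (degrees/s): [147.25, 147.25, 172.46, 180, 180, 180].

INTERFACE

Orientations are given as [roll, pitch, yaw] about the fixed x, y, z axes, in that order (R = Rz(yaw) Ry(pitch) Rx(roll)).
In Python, from station import robot, viewer gives the robot as it stands (robot), with the cameras (viewer).
- The arm moves only by the shell command python3 drive.py 'ROWS' [FORCE]. ROWS is a JSON object whose key "ticks" holds a list of rows, 1 to 10 of them, each of 7 numbers: dx, dy, dz in fractions of the full range, 1 being 40 cm, then a rotation vector rx, ry, rz in a scale on which 1.0 is 120 degrees, then the opening from 0.0 (shut) to 1.0 (fully open); each row shifts and turns the commanded pose from where the row before left it, along the tool's axes as they then stand; what a row does not reach is not made up. A row lasts 1/8 s, in which the tool goes at most 0.0625 m and 10.7 degrees, less where a joint would pass 70% of its speed; a pose out of reach is approached as far as the arm can. The fingers move at their own pace and stop on an object; FORCE is the grip in N (left out, the last holds). Time passes only in rows, so rows that do not move let the fingers close. It prints the time, the measured TCP pose, the force, the opening and the grip force at its end. Shift and turn numbers lie between -1 and 1, and a call with a number outside is refused. Input that does not fit is refused with a message, and nothing moves.
- robot.state(): the state, without advancing time (a new reading comes with each control period).
- viewer.grab_frame(name): name is "side" or "top" or "wrist"; returns a dict with "frame" (400x640x3 uint8, blue, green, red), "fx", "fy", "cx", "cy" (pixels), "eye" and "rotation" of the camera in the world. Camera axes: x right, y down, z forward; pixel columns grow to the right and rows downward; lengths in m; the calibration is good to about 2 mm. A picture is of the moment at which its call begins. There is no depth.
- robot.job_done(): hands the job in; it is judged then, once.
The state is a dict: "time": time; "joints": joint angles; "qvel": joint speeds; "tau": joint torques, N m; "tcp_pos": TCP position; "ee_rot": TCP orientation; "ft_force": force on the tool from outside, world axes, zero at the start; "wrist_torque": the same for the moment, N m; "finger_gap": opening from 0.0 (shut) to 1.0 (fully open); "gripper_force": force on a finger pad.
Only numpy, scipy, OpenCV 4.12 (cv2) and the standard library are available. Lean on these libraries where they do the work, as an engineer would, in place of code of your own. Each camera call takes 0.05 s, during which the arm holds its last target. There are 200 camera calls.

TASK

On the bench drilling jig, slide the loose long aluminium bar along the plate until its long edge is flush against the fence and its end is against the end stop. Then press the jig's spring-loaded hold-down lever down on it until the sprung foot is about half compressed (some 4 of its 8 mm, which is when the lever arm is level), and finish while still holding the lever there with the bar tight in both stops; the lever springs back if let go. Leave everything else on the bench where it is.

Things in the scene. Friction and masses are not known exactly. Their poses are not given: they have to be found in the camera images.
- jig: drilling jig fixed to the bench, place and yaw vary. Grey plate 15 mm thick; origin at bench level; plate spans jig x -85..+145, y -200..+140 mm. Along +x a steel fence, at +y a steel end stop, both 21 mm above the plate. Lever post at x +93..+143, y +42..+98
- fence_face (a point): on the fence's face that the bar's long edge must meet, at bar mid-height: jig x = +50, y = 0, z = +22.5 mm; jig x points into the fence, the face runs along jig y from -180 to +120. Above it a drill-bush bracket, y -15..+15 mm, overhangs to jig x = +14, from 37 to 51 mm above the bench; the bar passes beneath
- stop_face (a point): on the end stop's face that the bar's end must meet, at bar mid-height: jig x = +30, y = +110, z = +22.5 mm; the face spans jig x -5..+50
- bar_home (a point): where the bar's origin lies when it is against both stops, its long axis then along jig y: jig x = +30, y = 0, z = +15 mm (plate top)
- bar: loose aluminium flat bar, 40 x 220 x 15 mm (x, y, z), 0.25 to 0.5 kg, lying flat on the jig plate, short of both stops (12 to 50 mm) and up to 0.15 rad askew; origin at the centre of its underside; its long axis is y
- lever_angle (a joint): hold-down lever, rad: 0 = raised by its return spring, grows as the handle is pressed down; 0.30 = arm level, 0.40 = its stop. The arm, 18 mm wide and 12 thick, reaches to jig -x over fence and bar. On the bar the foot touches at about 0.26; this takes about 5 N on the handle, and about 10 N with the foot half compressed
- lever_hinge (a point): centre of the lever's hinge: jig x = +120, y = +70, z = +62 mm; axis along jig y. The foot is 90 mm and the handle 180 mm from it along the arm
- foot_travel (a joint): travel of the sprung rubber foot into the arm, m: 0 = fully out, 0.008 = fully compressed; 1.8 N/mm with about 1.8 N preload. With the bar in place it reads about 0.004 when the arm is level; the handle moves 2 mm for 1 mm at the foot
- foot: the rubber foot under the lever arm, a 20 mm disc that bears on the bar at about jig x = +30, y = +70 mm; origin at the centre of its underside
- lever: the hold-down lever itself, a steel arm with a black plastic handle pad, 56 x 40 x 20 mm (x along the arm), at its free end; origin on the hinge, its own -x along the arm towards the handle, tilting with it. Pad centre at -180 mm along own x; arm level: at jig x = -60, y = +70, z = +62 mm
- handle_top (a point): centre of the top face of that black pad, where to press straight down: about 125 mm above the bench when raised, 72 mm when the arm is level
- offcut: short offcut of the same aluminium bar, 40 x 60 x 15 mm, lying on the jig plate behind the fence; not part of the job
- screwdriver: screwdriver lying in front of the jig; not part of the job
- wrench: steel wrench lying to the left of the jig; not part of the job
- screw_jar: glass jar, 64 mm across, 90 mm high, standing right of the jig, towards the back; not part of the job
- hammer: hammer lying on the right of the bench; not part of the job
- square: aluminium triangular carpenter's square lying on the left of the bench; not part of the job
- bit_box: grey box of drill bits, 90 x 150 x 35 mm, at the back left; not part of the job

How it is judged:
By the outcome, as a careful person would: the job done as asked, in the order asked, and still so for the second after the job is handed in, while the arm keeps its last pose, push and grip.
It also fails if it takes over 64 s, if anything falls off the work surface, if the arm or the gripper's body presses on something with over 40 N, if the wrist force passes 120 N, or if a joint passes its speed limit or range.

## Working session

There is one attempt and no reset: what is moved stays moved. The work goes in short steps, Python scripts to look and compute and a shell command to move; the robot and the scene stay as the last step left them, time stands still between calls to the robot, and variables do not carry over. Pictures are saved under pics/ and viewed, at most 10 in all, crops included, and the job is handed in when it is done.

```bash
ls; mkdir -p pics; python3 - <<'E'
from station import robot, viewer
import cv2
for n in("top","side"):
    f=viewer.grab_frame(n); cv2.imwrite(f"pics/{n}0.png",f["frame"]); print(n,f["fx"],f["fy"],f["cx"],f["cy"],f["eye"],f["rotation"])
s=robot.state();print(s)
E
```

```text
drive.py
pics
station.py
top 434.48139876480036 434.48139876480036 328.9994374253416 199.2121928892604 [0.31675508 0.040126   1.55546643] [-170.88128681   -1.31853839  -90.85921043]
side 381.50099196863766 381.50099196863766 322.0268014113723 200.58555862497428 [0.14017962 0.71729847 1.09776854] [-141.42453126    0.20099598 -150.11931646]
{'time': 0.1, 'joints': array([-7.91433375e+01,  1.03998191e+01,  9.21265006e+01,  5.52839163e-04,
        7.75671413e+01, -1.18213212e+01]), 'qvel': array([-0.09023514, -0.09205286, -0.13040834, -0.0918893 ,  0.02780978,
        0.01706444]), 'tau': array([-1.70006920e-04, -4.45877910e+01, -3.52238238e+01, -5.49476918e-04,
        4.04283681e-03,  2.20139810e-06]), 'tcp_pos': array([ 0.22160352, -0.5300384 ,  0.23044798]), 'ee_rot': array([-1.79908632e+02, -1.96746975e-02,  2.26778486e+01]), 'ft_force': array([ 0.52948979,  0.45843001, -0.23406416]), 'wrist_torque': array([-0.00394121, -0.03407898,  0.0038624 ]), 'gripper_force': 0.0, 'finger_gap': 1.0014261140165723}
```

View pics/top0.png

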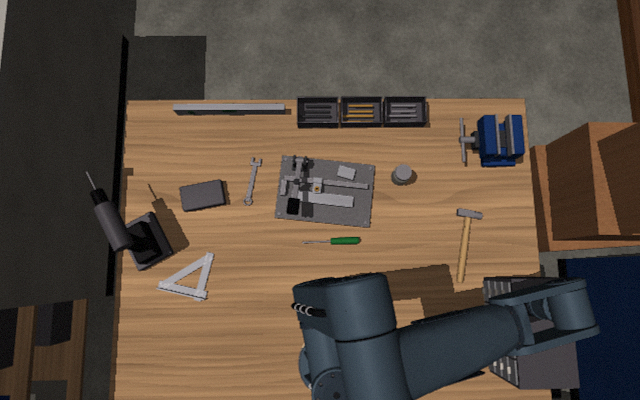

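View pics/side0.png

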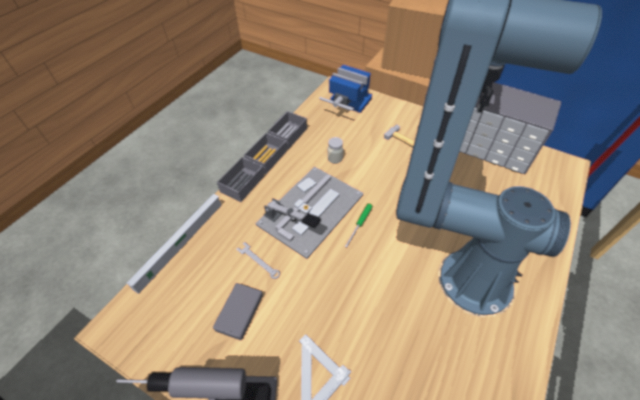

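The top view shows the jig at about px (325,190), with its fence away from the robot and the end stop to the left. The bar is at about (325,200), the black pad at (293,206), and the side view agrees. Next I'll measure on an enlarged crop.

```bash
cat > h.py <<'E'
import numpy as np, cv2
from scipy.spatial.transform import Rotation as R
from station import robot, viewer
def ray(f,u,v):
    d=np.array([(u-f["cx"])/f["fx"],(v-f["cy"])/f["fy"],1.])
    return R.from_euler("xyz",f["rotation"],degrees=True).as_matrix()@d
def onplane(f,u,v,z):
    d=ray(f,u,v); e=np.array(f["eye"]); return (e+d*(z-e[2])/d[2])[:2]
def proj(f,p):
    q=R.from_euler("xyz",f["rotation"],degrees=True).as_matrix().T@(np.array(p)-f["eye"])
    return np.array([f["fx"]*q[0]/q[2]+f["cx"],f["fy"]*q[1]/q[2]+f["cy"]])
E
python3 - <<'E'
from h import *
f=viewer.grab_frame("top"); im=f["frame"]
hsv=cv2.cvtColor(im,cv2.COLOR_BGR2HSV)
c=cv2.resize(im[145:240,265:385],None,fx=6,fy=6,interpolation=cv2.INTER_CUBIC); cv2.imwrite("pics/c1.png",c)
m=((hsv[...,1]<60)).astype(np.uint8)*255
w=np.zeros_like(m); w[150:235,270:380]=m[150:235,270:380]
w=cv2.morphologyEx(w,cv2.MORPH_CLOSE,np.ones((7,7)))
cs=cv2.findContours(w,0,1)[0]; k=max(cs,key=cv2.contourArea); r=cv2.minAreaRect(k); b=cv2.boxPoints(r)
print(r)
for p in b: print(p,onplane(f,*p,0.015))
E
```

```text
((324.9621887207031, 190.35308837890625), (94.95652770996094, 63.706809997558594), 6.115502834320068)
[274.3607  216.96721] [0.50174234 0.19637411]
[281.14755 153.62294] [0.73372012 0.17284414]
[375.5637  163.73897] [ 0.69267551 -0.17093994]
[368.77682 227.08324] [ 0.46135954 -0.13927499]
```

View pics/c1.png

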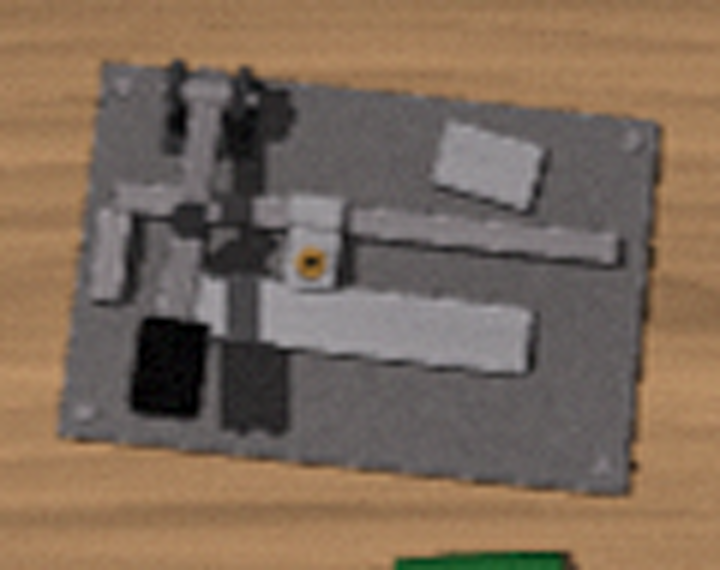

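The plate corners, fence, end stop, bar, pad and offcut are clear in the crop. The plate corners are at about (103,62), (660,120), (628,495) and (60,437), and the bar's right end is at about (530,340). I'll move over the jig for a closer look with the wrist camera.

The rows are not in the units I measure in: shifts go in shares of 40 cm and turns go in shares of 120 degrees. I convert before sending: 0.049 m / 0.4 = 0.1225, -0.015 m / 0.4 = -0.0375, 9.6 degrees / 120 = 0.08.

```bash
python3 drive.py '{"ticks":[[0.1225, -0.085, -0.0375, 0, 0, 0, 0], [0.1225, -0.085, -0.0375, 0, 0, 0, 0], [0.1225, -0.085, -0.0375, 0, 0, 0, 0], [0.1225, -0.085, -0.0375, 0, 0, 0, 0], [0.1225, -0.085, -0.0375, 0, 0, 0, 0], [0.1225, -0.085, -0.0375, 0, 0, 0, 0], [0.1225, -0.085, -0.0375, 0, 0, 0, 0], [0.1225, -0.085, -0.0375, 0, 0, 0, 0], [0.1225, -0.085, -0.0375, 0, 0, 0, 0], [0, 0, 0, 0, 0, 0.08, 0]]}' 40
python3 drive.py '{"ticks":[[0, 0, 0, 0, 0, 0.08, 0], [0, 0, 0, 0, 0, 0.08, 0], [0, 0, 0, 0, 0, 0, 0], [0, 0, 0, 0, 0, 0, 0]]}'
python3 - <<'E'
from h import *
f=viewer.grab_frame("wrist"); cv2.imwrite("pics/w1.png",f["frame"]); print(f["fx"],f["cx"],f["cy"],f["eye"],f["rotation"])
s=robot.state();print(s["tcp_pos"],s["ee_rot"],s["joints"])
E
```

```text
time: 1.4
tcp_pos: [0.5124, -0.0745, 0.3674]
ee_rot: [180.0, -0.1, 13.2]
ft_force: [0.3, -0.5, -1.3]
finger_gap: -0.001
gripper_force: 0.0
time: 1.9
tcp_pos: [0.5105, -0.0782, 0.3661]
ee_rot: [-180.0, 0.0, -5.9]
ft_force: [-0.9, -0.1, -0.6]
finger_gap: 0.003
gripper_force: 0.0
343.0829546625851 316.04698596240274 199.70737199280515 [ 0.59374788 -0.08697955  0.50975538] [ 1.61064991e+02 -4.24822701e-03 -9.58968300e+01]
[ 0.51058268 -0.07825479  0.36619921] [-1.79997168e+02  7.28701588e-03 -5.98267362e+00] [-2.18966469e+01 -1.87711206e+00  8.97412545e+01  7.26215704e-04
  9.21436419e+01  7.40860540e+01]
```

View pics/w1.png

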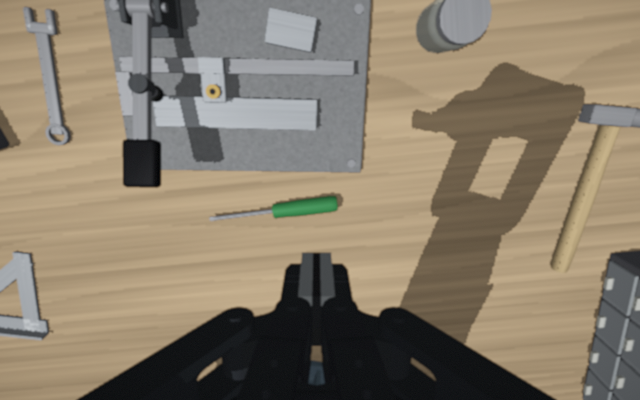

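The wrist view shows the jig at upper left, the bar from about (155,110) to (318,115), the fence right end at (355,68) and the plate corner at (360,172). The shut fingertips are at (316,255). I'll shift the arm to centre the jig.

Converted, -0.04 m / 0.4 = -0.1, 0.035 m / 0.4 = 0.0875.

```bash
python3 drive.py '{"ticks":[[0.0875, -0.1, 0, 0, 0, 0, 0], [0.0875, -0.1, 0, 0, 0, 0, 0], [0, 0, 0, 0, 0, 0, 0], [0, 0, 0, 0, 0, 0, 0]]}'
python3 - <<'E'
from h import *
f=viewer.grab_frame("wrist"); im=f["frame"]; cv2.imwrite("pics/w2.png",cv2.resize(im[0:260,100:500],None,fx=2,fy=2,interpolation=cv2.INTER_CUBIC)); cv2.imwrite("pics/w2raw.png",im)
import pickle; pickle.dump(f,open("w2.pkl","wb"))
print(f["eye"],f["rotation"])
E
```

```text
time: 2.45
tcp_pos: [0.5885, -0.0062, 0.3659]
ee_rot: [180.0, 0.1, -6.0]
ft_force: [0.0, 0.3, -0.4]
finger_gap: -0.0
gripper_force: 0.0
[ 0.67182337 -0.01503691  0.50946279] [ 1.61025795e+02 -2.66063832e-02 -9.59858955e+01]
```

View pics/w2.png

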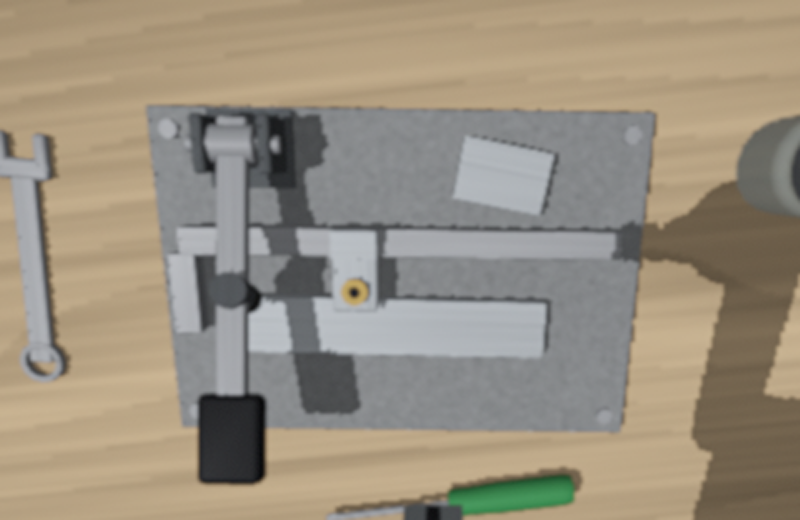

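The crop shows the plate corners at about (148,106), (655,113), (620,432) and (183,427). The bar's right end is at (548,300) and (544,357), its lower edge runs to (245,352), and its left end is under the lever.

```bash
python3 - <<'E'
from h import *
import pickle
f=pickle.load(open("w2.pkl","rb")); P=lambda u,v,z:onplane(f,u/2+100,v/2,z)
J=np.array([[145,140],[145,-200],[-85,-200],[-85,140]])/1e3
W=np.array([P(*p,.015) for p in [(148,106),(655,113),(620,432),(183,427)]])
jc,wc=J.mean(0),W.mean(0); H=(J-jc).T@(W-wc); th=np.arctan2(H[0,1]-H[1,0],H[0,0]+H[1,1])
Rm=np.array([[np.cos(th),-np.sin(th)],[np.sin(th),np.cos(th)]]); o=wc-Rm@jc
print("yaw",np.degrees(th),"o",o,"res mm",(J@Rm.T+o-W)*1e3)
np.savez("jig.npz",th=th,o=o)
for n,p,z in [("barTR",(548,300),.03),("barBR",(544,357),.03),("barBL",(248,352),.03),("fenceR top",(616,232),.036),("fenceRbot",(616,258),.036),("padTL",(203,396),.125),("padBR",(262,483),.12)]:
    print(n,(P(*p,z)-o)@Rm*1e3)
for q in [(30,0),(-10,-45),(-60,70)]: print(q,o+Rm@(np.array(q)/1e3))
E
```

```text
yaw -6.745077096910565 o [0.56791107 0.048058  ] res mm [[ 0.95517559  1.4153687 ]
 [ 0.45891791 -1.25242397]
 [-0.95261056 -1.03325221]
 [-0.46148295  0.87030747]]
barTR [  20.83033837 -133.45900182]
barBR [ -20.71861837 -133.3968588 ]
barBL [-19.78847112  80.46169226]
fenceR top [  68.6344643  -175.05833799]
fenceRbot [  51.36999564 -176.79379612]
padTL [-21.20813385  83.11723695]
padBR [-80.04143693  53.38926759]
(30, 0) [0.59770343 0.04453444]
(-10, -45) [0.55269494 0.00454399]
(-60, 70) [0.516548   0.12462062]
```

The jig pose fits to about 1 mm. The bar is at jig (0,-23) with almost no skew. I'll descend on its near side at jig (-50,-50), which keeps clear of the bracket and the lever.

Converted, 0.048 m / 0.4 = 0.12, -0.04 m / 0.4 = -0.1, 0.77 degrees / 120 = 0.0064.

```bash
cat >> h.py <<'E'
def jig():
    z=np.load("jig.npz"); t=float(z["th"]); M=np.array([[np.cos(t),-np.sin(t)],[np.sin(t),np.cos(t)]])
    s=robot.state(); p=s["tcp_pos"]; q=(p[:2]-z["o"])@M*1e3
    print("jig xy mm",q.round(1),"z",round(p[2]*1e3,1),"dyaw",round(s["ee_rot"][2]-np.degrees(t),2),"F jig",(s["ft_force"][:2]@M).round(1),s["ft_force"][2].round(1),"t",s["time"])
E
python3 drive.py '{"ticks":[[-0.1, 0, 0, 0, 0, 0.0064, 0], [-0.0925, 0, 0, 0, 0, 0, 0], [0, 0, 0.12, 0, 0, 0, 0], [0, 0, 0.12, 0, 0, 0, 0], [0, 0, 0.12, 0, 0, 0, 0], [0, 0, 0.12, 0, 0, 0, 0], [0, 0, 0.12, 0, 0, 0, 0], [0, 0, 0.12, 0, 0, 0, 0], [0, 0, 0.0875, 0, 0, 0, 0], [0, 0, 0, 0, 0, 0, 0]]}' >/dev/null
python3 drive.py '{"ticks":[[0, 0, 0.025, 0, 0, 0, 0], [0, 0, 0.02, 0, 0, 0, 0], [0, 0, 0, 0, 0, 0, 0]]}' >/dev/null
python3 -c "from h import *;jig()"
```

```text
jig xy mm [-49.8 -51.7] z 25.6 dyaw -0.15 F jig [ 0.6 -0.5] -0.4 t 4.125
```

Converted, 0.008 m / 0.4 = 0.02, 0.006 m / 0.4 = 0.015.

```bash
python3 drive.py '{"ticks":[[0, 0, 0.01, 0, 0, 0, 0], [0.02, 0, 0, 0, 0, 0, 0], [0.015, 0, 0, 0, 0, 0, 0], [0.015, 0, 0, 0, 0, 0, 0], [0.015, 0, 0, 0, 0, 0, 0], [0.015, 0, 0, 0, 0, 0, 0], [0.0125, 0, 0, 0, 0, 0, 0], [0.0075, 0, 0, 0, 0, 0, 0], [0.005, 0, 0, 0, 0, 0, 0], [0, 0, 0, 0, 0, 0, 0]]}' >/dev/null
python3 -c "from h import *;jig()"
python3 drive.py '{"ticks":[[0.005, 0, 0, 0, 0, 0, 0], [0.005, 0, 0, 0, 0, 0, 0], [0.005, 0, 0, 0, 0, 0, 0], [0, 0, 0, 0, 0, 0, 0]]}' >/dev/null
python3 -c "from h import *;jig()"
```

```text
jig xy mm [ -8.  -51.7] z 21.2 dyaw -0.15 F jig [-1.1  0.5] -0.0 t 5.375
jig xy mm [ -1.7 -51.7] z 21.2 dyaw -0.14 F jig [-1.9  2.2] -0.7 t 5.875
```

```bash
python3 drive.py '{"ticks":[[0.0025, 0, 0, 0, 0, 0, 0], [0.0025, 0, 0, 0, 0, 0, 0], [0, 0, 0, 0, 0, 0, 0]]}' >/dev/null
python3 -c "from h import *;jig()"
python3 drive.py '{"ticks":[[0.0025, 0, 0, 0, 0, 0, 0], [0.0025, 0, 0, 0, 0, 0, 0], [0, 0, 0, 0, 0, 0, 0]]}' >/dev/null
python3 - <<'E'
from h import *
jig()
f=viewer.grab_frame("wrist"); cv2.imwrite("pics/w3.png",cv2.resize(f["frame"],None,fx=1.25,fy=1.25))
E
```

```text
jig xy mm [ -0.2 -51.8] z 21.2 dyaw -0.15 F jig [-5.1  1.4] 1.9 t 6.25
jig xy mm [ -0.1 -51.8] z 21.1 dyaw -0.13 F jig [-11.7   0.9] 8.7 t 6.625
```

View pics/w3.png

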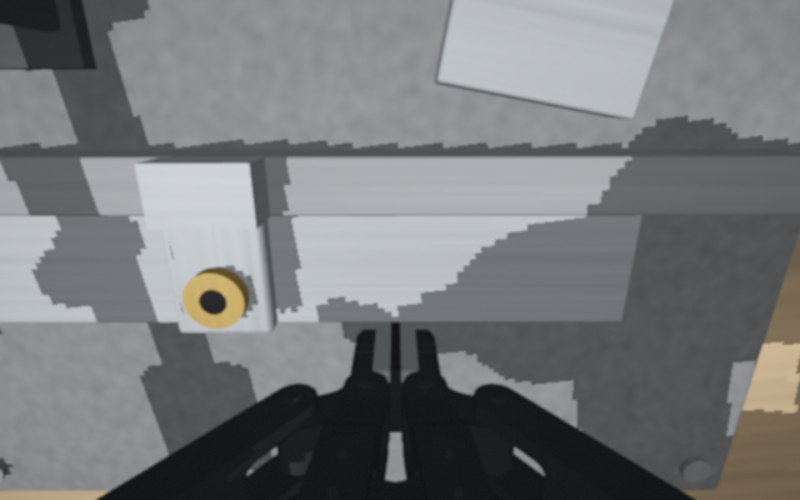

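The view shows the bar's edge flush along the fence, from (0,215) to (640,215), with its right end at (630,270). Next I'll back off, go round to its right end and push towards the stop.

Converted, 0.04 m / 0.4 = 0.1, 0.035 m / 0.4 = 0.0875.

```bash
python3 drive.py '{"ticks":[[-0.03, 0, 0, 0, 0, 0, 0], [0, 0.1, 0, 0, 0, 0, 0], [0, 0.1, 0, 0, 0, 0, 0], [0, 0.0875, 0, 0, 0, 0, 0], [0.05, 0, 0, 0, 0, 0, 0], [0.05, 0, 0, 0, 0, 0, 0], [0, 0, 0, 0, 0, 0, 0]]}' >/dev/null
python3 -c "from h import *;jig()"
python3 drive.py '{"ticks":[[0, -0.025, 0, 0, 0, 0, 0], [0, -0.015, 0, 0, 0, 0, 0], [0, -0.015, 0, 0, 0, 0, 0], [0, -0.015, 0, 0, 0, 0, 0], [0, -0.01, 0, 0, 0, 0, 0], [0, 0, 0, 0, 0, 0, 0]]}' >/dev/null
python3 -c "from h import *;jig()"
```

```text
jig xy mm [  31.7 -167.8] z 22.0 dyaw -0.16 F jig [0.3 0.7] -0.7 t 7.55
jig xy mm [  29.8 -134.5] z 21.3 dyaw -0.14 F jig [ 0.7 -0.3] 0.1 t 8.3
```

Converted, -0.003 m / 0.4 = -0.0075, -0.002 m / 0.4 = -0.005.

```bash
python3 drive.py '{"ticks":[[0, -0.0075, 0, 0, 0, 0, 0], [0, -0.0075, 0, 0, 0, 0, 0], [0, -0.005, 0, 0, 0, 0, 0], [0, 0, 0, 0, 0, 0, 0]]}' >/dev/null
python3 -c "from h import *;jig()"
python3 drive.py '{"ticks":[[0, -0.0025, 0, 0, 0, 0, 0], [0, -0.0025, 0, 0, 0, 0, 0], [0, 0, 0, 0, 0, 0, 0]]}' >/dev/null
python3 -c "from h import *;jig()"
```

```text
jig xy mm [  30.  -126.6] z 21.3 dyaw -0.14 F jig [ 0.3 -0.6] 0.0 t 8.8
jig xy mm [  30.  -124.8] z 21.3 dyaw -0.15 F jig [ 0.3 -1.4] 0.3 t 9.175
```

Converted, -0.001 m / 0.4 = -0.0025.

```bash
for i in 1 2 3; do python3 drive.py '{"ticks":[[0, -0.0025, 0, 0, 0, 0, 0], [0, -0.0025, 0, 0, 0, 0, 0], [0, 0, 0, 0, 0, 0, 0]]}' >/dev/null
python3 -c "from h import *;jig()"; done
```

```text
jig xy mm [  29.9 -122.8] z 21.3 dyaw -0.14 F jig [ 0.4 -0.8] -0.2 t 9.55
jig xy mm [  29.9 -120.9] z 21.3 dyaw -0.14 F jig [-0.2 -1.9] 0.2 t 9.925
jig xy mm [  30.  -120.4] z 21.3 dyaw -0.14 F jig [-0.7 -8.9] -0.2 t 10.3
```

The stop contact shows at 9 N. I'll nudge the bar towards the fence once more in case the end push disturbed it, then look.

Converted, -0.04 m / 0.4 = -0.1, 0.012 m / 0.4 = 0.03.

```bash
python3 drive.py '{"ticks":[[0, 0.03, 0, 0, 0, 0, 0], [-0.0625, 0, 0, 0, 0, 0, 0], [-0.0625, 0, 0, 0, 0, 0, 0], [0, -0.1, 0, 0, 0, 0, 0], [0, -0.1, 0, 0, 0, 0, 0], [0, 0, 0, 0, 0, 0, 0], [0.025, 0, 0, 0, 0, 0, 0], [0.015, 0, 0, 0, 0, 0, 0], [0.0075, 0, 0, 0, 0, 0, 0], [0, 0, 0, 0, 0, 0, 0]]}' >/dev/null
python3 -c "from h import *;jig()"
python3 drive.py '{"ticks":[[0.0025, 0, 0, 0, 0, 0, 0], [0.0025, 0, 0, 0, 0, 0, 0], [0.0025, 0, 0, 0, 0, 0, 0], [0, 0, 0, 0, 0, 0, 0]]}' >/dev/null
python3 -c "from h import *;jig()"
```

```text
jig xy mm [ -0.8 -51.4] z 21.1 dyaw -0.2 F jig [0.7 0.8] 0.3 t 11.55
jig xy mm [ -0.2 -50.9] z 20.8 dyaw -0.12 F jig [-7.5 -1.8] 6.1 t 12.05
```

Converted, -0.06 m / 0.4 = -0.15, -0.05 m / 0.4 = -0.125.

```bash
python3 drive.py '{"ticks":[[-0.0375, 0, 0, 0, 0, 0, 0], [-0.0375, 0, 0, 0, 0, 0, 0], [0, 0, -0.15, 0, 0, 0, 0], [0, 0, -0.15, 0, 0, 0, 0], [0, 0, -0.15, 0, 0, 0, 0], [0, 0, -0.125, 0, 0, 0, 0], [-0.025, -0.1, 0, 0, 0, 0, 0], [-0.025, -0.1, 0, 0, 0, 0, 0], [-0.025, -0.1025, 0, 0, 0, 0, 0], [0, 0, 0, 0, 0, 0, 0]]}' >/dev/null
python3 drive.py '{"ticks":[[0, 0, 0, 0, 0, 0, 0], [0, 0, 0, 0, 0, 0, 0]]}' >/dev/null
python3 - <<'E'
from h import *
import pickle
jig()
f=viewer.grab_frame("wrist"); pickle.dump(f,open("w4.pkl","wb")); cv2.imwrite("pics/w4.png",cv2.resize(f["frame"][:300,100:500],None,fx=2,fy=2,interpolation=cv2.INTER_CUBIC))
E
```

```text
jig xy mm [-57.2  69.4] z 251.3 dyaw -0.22 F jig [ 0.  -0.5] -0.1 t 13.55
```

View pics/w4.png

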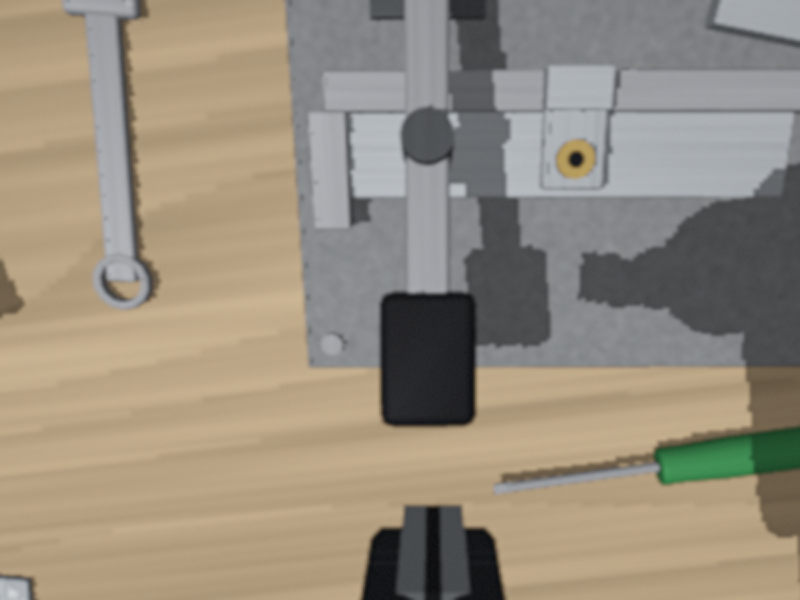

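The bar is tight to both stops: fence line at row 112 and stop face at col 350, with no gap. The pad is centred at (428,358), in line with the fingers at column 432. I'll descend to just above the pad.

Converted, 0.05 m / 0.4 = 0.125, 0.04 m / 0.4 = 0.1.

```bash
python3 - <<'E'
from h import *
import pickle
f=pickle.load(open("w4.pkl","rb")); z=np.load("jig.npz"); t=float(z["th"]); M=np.array([[np.cos(t),-np.sin(t)],[np.sin(t),np.cos(t)]])
print("pad",(onplane(f,428/2+100,358/2,.124)-z["o"])@M*1e3)
E
python3 drive.py '{"ticks":[[0, 0, 0.125, 0, 0, 0, 0], [0, 0, 0.1, 0, 0, 0, 0], [0, 0, 0.0625, 0, 0, 0, 0], [0, 0, 0.02, 0, 0, 0, 0], [0, 0, 0.01, 0, 0, 0, 0], [0, 0, 0, 0, 0, 0, 0]]}' >/dev/null
python3 -c "from h import *;jig()"
```

```text
pad [-48.54412542  70.86087738]
jig xy mm [-56.6  70.1] z 125.4 dyaw -0.16 F jig [-0.3 -1.5] 2.7 t 14.35
```

Converted, 0.006 m / 0.4 = 0.015, 0.004 m / 0.4 = 0.01.

```bash
python3 drive.py '{"ticks":[[0, 0, 0.015, 0, 0, 0, 0], [0, 0, 0.015, 0, 0, 0, 0], [0, 0, 0.015, 0, 0, 0, 0], [0, 0, 0.015, 0, 0, 0, 0], [0, 0, 0.015, 0, 0, 0, 0], [0, 0, 0.015, 0, 0, 0, 0], [0, 0, 0.01, 0, 0, 0, 0], [0, 0, 0, 0, 0, 0, 0]]}' >/dev/null
python3 -c "from h import *;jig()"
python3 drive.py '{"ticks":[[0, 0, 0.0075, 0, 0, 0, 0], [0, 0, 0.005, 0, 0, 0, 0], [0, 0, 0, 0, 0, 0, 0]]}' >/dev/null
python3 -c "from h import *;jig()"
```

```text
jig xy mm [-57.9  70.4] z 83.9 dyaw -0.15 F jig [-2.7  0.4] 4.3 t 15.35
jig xy mm [-57.6  70.4] z 79.4 dyaw -0.15 F jig [-3.1 -0. ] 5.4 t 15.725
```

Converted, 0.003 m / 0.4 = 0.0075, 0.002 m / 0.4 = 0.005.

```bash
python3 drive.py '{"ticks":[[0, 0, 0.0075, 0, 0, 0, 0], [0, 0, 0.005, 0, 0, 0, 0], [0, 0, 0, 0, 0, 0, 0]]}' >/dev/null
python3 -c "from h import *;jig()"
python3 drive.py '{"ticks":[[0, 0, 0.005, 0, 0, 0, 0], [0, 0, 0, 0, 0, 0, 0], [0, 0, 0, 0, 0, 0, 0]]}' >/dev/null
python3 -c "from h import *;jig()"
```

```text
jig xy mm [-57.8  70.4] z 74.6 dyaw -0.14 F jig [-5.2 -0.1] 8.4 t 16.1
jig xy mm [-57.9  70.4] z 72.8 dyaw -0.14 F jig [-4.7 -0.3] 10.0 t 16.475
```

Converted, 0.0006 m / 0.4 = 0.0015.

```bash
python3 drive.py '{"ticks":[[0, 0, 0.0015, 0, 0, 0, 0], [0, 0, 0, 0, 0, 0, 0], [0, 0, 0, 0, 0, 0, 0], [0, 0, 0, 0, 0, 0, 0]]}' >/dev/null
python3 - <<'E'
from h import *
jig()
a=viewer.grab_frame("wrist")["frame"]; b=viewer.grab_frame("side")["frame"]
a=cv2.resize(a,(800,500))[:300]; b=cv2.resize(b[160:260,220:486],(800,300),interpolation=cv2.INTER_CUBIC)
cv2.imwrite("pics/fin.png",np.vstack([a,b]))
E
```

```text
jig xy mm [-57.9  70.4] z 72.3 dyaw -0.14 F jig [-6.4 -0.5] 10.4 t 16.975
```

View pics/fin.png

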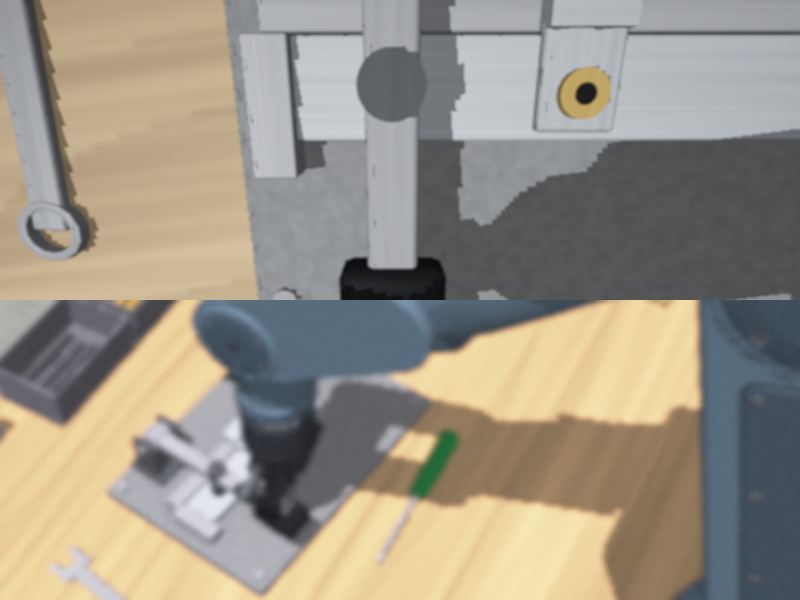

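The wrist crop shows the lever level, with the foot at (392,85) on the bar. The bar's end meets the stop at column 298 and its edge meets the fence at row 33. I'm handing in.

```bash
python3 -c "
from station import robot, viewer
print(robot.job_done())"
```

```text
the job is handed in; nothing more can be done
None
```

The job is handed in: the bar is flush against the fence and the end stop, and the arm is still holding the lever about level (TCP at 72.3 mm, about 10 N); I read the half-compressed foot from that height and force, not directly, and no verdict came back.

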